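# Rock the angle gauge on the stud until the pointer meets its index

## Robot

A 6-joint arm with a two-finger parallel gripper is mounted at the origin on the work surface. World frame = base frame: x ahead of the robot, y to its left, z up, the work surface at z = 0. Lengths are in mm, angles in rad, forces in N, time in s.
With the tool pointing down it reaches from about 350 to 850 mm from the base axis. Payload 8.1 kg.
Tool frame: the origin (TCP) lies midway between the tips of the shut fingers; the grasp point (between the pads) lies 19 mm behind it; z points along the fingers, y is the line along which they close (so a half turn about z gives the same grasp; the last joint's range is limited). The gripper opens to 85 mm and grips with 20 to 120 N. Pads are 22 mm wide; open, the fingers measure 114 mm over their backs; the gripper's body (76 mm by 85 mm) begins 54 mm behind the grasp point. The pads swing forward as they close: fully open they stand 13 mm farther back than shut.
Start: joints at [-1.341, 0.13, 1.488, -0, 1.523, -0.085], TCP at [185.796, -570.513, 231.292] pointing down, gripper open.
Joint ranges: [-2.96, 2.96], [-0.89, 2.26], [0.02, 2.5], [-1.34, 4.48], [0, 2.73], [-2.66, 2.66]. Speed limits (rad/s): [2.39, 2.39, 2.79, 3.14, 3.14, 3.14].

## Interface

Orientations are given as a rotation vector (axis times angle).
In Python, from workcell import arm, optics, spotter gives the robot as it stands.
- The arm moves only by the shell command python3 -m inch 'ROWS' [FORCE]. ROWS is JSON, a list of rows, each a list of 7 numbers: the shift along the tool's x, y, z in m, then the turn, a rotation vector about the tool's x, y, z in degrees, then the opening, from 0 (shut) to 1 (fully open). A call has 1 to 20 rows; each row shifts and turns the commanded pose from where the row before left it, along the tool's axes as they then stand; what a row does not reach is not made up. A row lasts 1/10 s, in which the tool goes at most 50 mm and 8.59 degrees, less where a joint would pass 70% of its speed; a pose out of reach is approached as far as the arm can. A call with a gripper value outside its range is refused whole. The fingers move at their own pace and stop on an object; FORCE is the grip in N (left out, the last holds). Time passes only in rows, so rows that do not move let the fingers close. It gives the time, the measured TCP pose, the force, the opening and the grip force at its end, in the units of the state.
- arm.read_state(): the state, without advancing time (a new reading comes with each control period).
- optics.grab_frame(name): name is "scene" or "top" or "wrist"; returns (picture, depth): 480x640x3 uint8, red, green, blue; 480x640 float32, mm along the optical axis (not along the pixel's ray), 0 where there is no reading.
- optics.get_calibration(name): a dict with "mtx" (3x3 intrinsics, pixels), "R" (3x3) and "t" (3): a world point X has camera coordinates R X + t; the wrist camera has in their place "T_tool_cam" (4x4, takes a point from camera to tool coordinates, whose origin is the TCP and whose axes are the flange's). Camera axes: x right, y down, z forward; pixel columns grow to the right and rows downward; lengths in mm; the calibration is good to about 2 mm. The wrist camera is an equidistant fisheye: a pixel r from the principal point sees the ray r / f radians off the axis. A picture is of the moment at which its call begins: read the wrist's pose just before it. get_calibration takes no time and is no camera call.
- arm.close_job(): hands the job in; it is judged then, once.
Trained networks look in the newest picture that a camera, given by its name, has taken for a name from the list of things; names that differ only in an ending like _2 or _b are one class to them, and where a whole thing is asked for, a point or a joint stands for the part that bears it (a point fixed in the world has none). Each returns a list of dicts, best first, with "conf" (0 to 1); they miss things now and then, are a little off and sometimes report something else, mostly with a low value. They report only what shows in the picture. A call takes as long as a camera call. They do not tell look-alikes from the thing itself.
- spotter.find_in(target, camera): "at" ([x, y, z] in mm, in world coordinates, good to about 4 mm: the middle of the surface that is visible of it).
- spotter.trace(target, camera): "mask" (480x640 bool, what is visible of it).
- spotter.mark_of(target, camera): "at" ([x, y, z] in mm, in world coordinates, good to about 4 mm: a listed point, or the origin of a listed thing).
The state is a dict: "time": time; "joints": joint angles; "qvel": joint speeds; "tau": joint torques, N m; "tcp_pos": TCP position; "tool_rot": TCP orientation; "contact_force": force on the tool from outside, world axes, zero at the start; "torque": the same for the moment, N m; "opening": finger opening in mm; "grip_force": force on a finger pad.
Only numpy, scipy, OpenCV 4.12 (cv2) and the standard library are available. Lean on these libraries where they do the work, as an engineer would, in place of code of your own. Each camera call takes 0.05 s, during which the arm holds its last target. There are 200 camera calls.

## Task

Pick up the angle gauge by the bar on its top and set the middle of its foot upright and gently on the round head of the steel stud. Then rock the gauge sideways over the stud until its swinging pointer settles on the index clip at the dial's edge, and finish holding it still there so the angle can be scribed: keep it in the gripper with its foot touching the stud and do not let go. Leave the other things on the bench where they are.

Things in the scene. Friction and masses are not known exactly. Their poses are not given: they have to be found in the camera images.
- gauge: Pendulum angle gauge, bare aluminium, 0.4 kg, standing on its foot. Origin: centre of the foot's underside; z up, y along the foot, x out of the white dial. Foot 30 (x) by 120 (y), 14 mm thick; above it a plate 10 mm thick (x -8 to +2), 108 mm wide, up to z = 114 mm, then the grip bar. Axle along x at z = 92 mm. Index, pointer lie 10 mm in front of the origin. It cannot balance alone on the stud.
- gauge_grip (a point): Middle of the gauge's grip bar, on its z axis 136 mm above the foot's underside. The bar is 14 mm thick (gauge x), 70 mm long (y), from z = 114 to 156 mm; pinch it from above across the 14 mm.
- pointer (a joint): Angle of the swinging pointer (dark steel, hangs 55 mm down from its axle, settles in about 1.5 s) about the gauge's +x: 0 points straight to the foot, positive is towards the gauge's +y. It hangs plumb: turning the gauge about its own +x by a changes the value by -a, so leaning the gauge's top towards its +y makes it grow.
- index (a joint): Angle of the index clip (dark steel block 9 mm wide with a small point, at the dial's lower edge) about the same axle, counted the same way. Stiff; set between 0.22 and 0.42 rad and not to be moved: the pointer's angle must become equal to it.
- pointer_tip (a point): Tip of the pointer, 55 mm from the axle.
- index_tip (a point): The mark: the place just off the index clip's point, 55 mm from the axle, where the pointer tip has to settle, within the width of the clip.
- stud_block: Dark steel block fixed to the bench, 80 x 90 mm, its stepped top 20 to 26 mm high, with one upright round-headed steel stud in the middle. Origin: centre of the block's underside, z up.
- stud_top (a point): Top of the stud's rounded head, 60 mm above the bench; the head is 30 mm across and rigid. Any heading of the gauge about the vertical is fine on it.
- padlock: brass padlock lying flat, 45 x 47 x 22 mm with a steel shackle; a bystander, to be left alone. Origin: centre of its underside as it was made.
- padlock_small: smaller brass padlock lying flat, 34 x 36 x 22 mm with a steel shackle; a bystander, to be left alone. Origin: centre of its underside as it was made.
- pin_tray: grey four-compartment tray, 75 x 85 x 28 mm; a bystander, to be left alone. Origin: centre of its underside as it was made.
- screwdriver: black-handled screwdriver lying on the bench; a bystander, to be left alone. Origin: centre of its underside as it was made.
- oil_bottle: white bottle, 72 mm across, 200 mm tall; a bystander, to be left alone. Origin: centre of its underside as it was made.
- blank_cup: steel cup, 76 mm across, 85 mm tall; a bystander, to be left alone. Origin: centre of its underside as it was made.
- pin_jar: glass jar with a steel lid, 60 mm across, 75 mm tall; a bystander, to be left alone. Origin: centre of its underside as it was made.
Not all that is in view belongs to the job. Several things have the shape of the gauge; the one meant has the colours described above.

How it is judged:
By the outcome, as a careful person would: the job done as asked, in the order asked, and still so for the second after the job is handed in, while the arm keeps its last pose, push and grip.
It also fails if it takes over 58 s, if anything falls off the work surface, if the arm or the gripper's body presses on something with over 40 N, if the wrist force passes 120 N, or if a joint passes its speed limit or range.

## Working session

There is one attempt and no reset: what is moved stays moved. The work goes in short steps, Python scripts to look and compute and a shell command to move; the robot and the scene stay as the last step left them, time stands still between calls to the robot, and variables do not carry over. Pictures are saved under pics/ and viewed, at most 10 in all, crops included, and the job is handed in when it is done.

```bash
ls; mkdir -p pics; python3 - <<'E'
from workcell import arm, optics, spotter
import cv2,numpy as np
s=arm.read_state();print(s)
for c in ("scene","top"):
    p,d=optics.grab_frame(c); cv2.imwrite(f"pics/{c}0.png",p[:,:,::-1])
    for t in ("gauge","stud_block"):
        for r in spotter.find_in(t,c): print(c,t,'find',np.round(r["at"]),round(r["conf"],2))
    for t in ("gauge","gauge_grip","stud_top","pointer_tip","index_tip"):
        for r in spotter.mark_of(t,c): print(c,t,'mark',np.round(r["at"]),round(r["conf"],2))
E
```

```text
pics
{'time': 0.0, 'joints': array([-1.34141837e+00,  1.31150479e-01,  1.48928004e+00, -5.59886249e-06,
        1.52300697e+00, -8.53645367e-02]), 'qvel': array([ 0.00044899, -0.00064605,  0.00200744,  0.00156829,  0.00017016,
        0.00086014]), 'tau': array([ 1.49643492e-04, -5.69403219e+01, -5.00551915e+01, -2.44240555e-04,
        1.46652642e-02,  3.08381902e-05]), 'tcp_pos': array([ 185.65667833, -569.97390521,  230.25039897]), 'tool_rot': array([-3.10095399e+00, -4.92070304e-01,  2.17119879e-04]), 'contact_force': array([-0.096265  , -0.39862407,  0.0267249 ]), 'torque': array([ 0.01767545, -0.00909847,  0.04274558]), 'grip_force': 0.0, 'opening': 85.5481314195869}
scene gauge find [364. 202.  69.] 0.79
scene gauge find [324. 426.  90.] 0.79
scene gauge find [548. 171.  59.] 0.77
scene gauge find [469. 333.  71.] 0.67
scene gauge find [565. 491.  74.] 0.63
scene stud_block find [ 514. -288.   17.] 0.7
scene gauge mark [556. 498.  -0.] 0.87
scene gauge mark [329. 437.   1.] 0.79
scene gauge mark [454. 352.   0.] 0.72
scene gauge mark [367. 207.   3.] 0.66
scene gauge mark [526
[... 483 characters left out ...]
k [ 721. -177.    3.] 0.3
top gauge find [519. 190.  95.] 0.94
top gauge find [459. 342.  94.] 0.87
top gauge find [336. 430.  83.] 0.86
top gauge find [551. 478.  60.] 0.69
top stud_block find [ 500. -278.   25.] 0.83
top gauge mark [334. 434.  -4.] 0.97
top gauge mark [556. 497.  -1.] 0.85
top gauge mark [521. 193.   0.] 0.84
top gauge mark [365. 205.  -0.] 0.83
top gauge mark [457. 351.   0.] 0.74
top gauge_grip mark [336. 435. 136.] 0.96
top gauge_grip mark [459. 349. 131.] 0.68
top gauge_grip mark [522. 201. 133.] 0.56
top gauge_grip mark [731. 121.  -0.] 0.56
top stud_top mark [ 497. -284.   62.] 0.96
top stud_top mark [681. 383.   3.] 0.17
top pointer_tip mark [ 498. -283.    1.] 0.23
```

View pics/scene0.png

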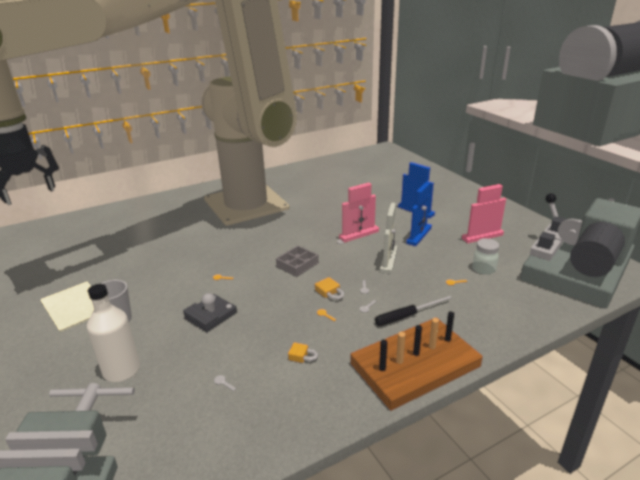

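View pics/top0.png

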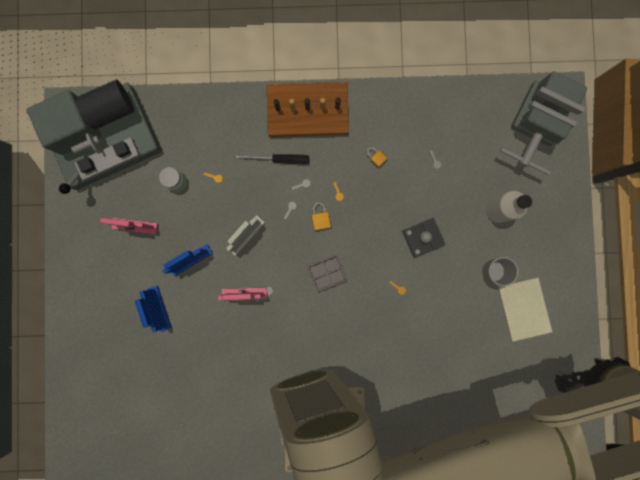

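The bare aluminium gauge is at scene pixel (390,238) and top pixel (245,235). The blue and pink gauges are look-alikes. The stud block is at scene (210,310) and top (425,238). Next I measure the gauge's heading and the stud.

```bash
cat > h.py <<'E'
from workcell import arm, optics, spotter
import cv2,numpy as np
from scipy.spatial.transform import Rotation as Rn
def cloud(c,d):
    k=optics.get_calibration(c);K=k["mtx"];v,u=np.mgrid[:480,:640]
    P=np.stack([(u-K[0,2])/K[0,0]*d,(v-K[1,2])/K[1,1]*d,d],-1)
    W=(P-np.array(k["t"]))@np.array(k["R"]); W[d==0]=np.nan; return W
def proj(c,X):
    k=optics.get_calibration(c);p=k["mtx"]@(np.array(k["R"])@X+k["t"]);return p[:2]/p[2]
E
python3 - <<'E'
from h import *
ims=[]
for c in ("top","scene"):
    p,d=optics.grab_frame(c);W=cloud(c,d)
    near=np.hypot(W[...,0]-522,W[...,1]-198)<75
    for lo,hi in((4,25),(30,110),(120,175),(150,175)):
        m=near&(W[...,2]>lo)&(W[...,2]<hi); Q=W[m]
        if len(Q)<5: print(c,lo,len(Q));continue
        r=cv2.minAreaRect(Q[:,:2].astype(np.float32))
        e=np.linalg.svd(Q[:,:2]-Q[:,:2].mean(0),full_matrices=False)[2][0]
        print(c,lo,hi,len(Q),Q.mean(0).round(1),'ang',np.degrees(np.arctan2(e[1],e[0])).round(1),np.round(r[0],1),np.round(r[1],1),round(r[2],1))
    u,v=proj(c,np.array([522,198,75.])).astype(int)
    ims.append(cv2.resize(p[v-42:v+42,u-40:u+40,::-1],(400,420),interpolation=cv2.INTER_CUBIC))
    near=(np.hypot(W[...,0]-500,W[...,1]+283)<25)&(W[...,2]>48)
    Q=W[near];print(c,'stud',len(Q),Q.mean(0).round(1),Q[:,2].max(),Q.min(0),Q.max(0))
cv2.imwrite("pics/crop1.png",np.hstack(ims))
E
```

```text
top 4 25 314 [517.8 192.8  10.1] ang 139.0 [521.  200.4] [146.  142.8] 8.5
top 30 110 184 [515.1 192.1  74.5] ang 136.5 [518.1 193.5] [  8.9 108.1] 46.7
top 120 175 215 [520.5 195.  150.3] ang 136.6 [526.5 191.4] [15.1 83. ] 47.4
top 150 175 158 [521.2 196.3 155. ] ang 136.7 [521.1 196.9] [14.7 67.5] 47.0
top stud 95 [ 499.7 -281.7   56. ] 64.52440867747096 [ 485.45975961 -295.37327128   48.18951107] [ 514.41265941 -267.19871177   64.52440868]
scene 4 25 222 [542.3 183.4  13.4] ang -50.5 [537.1 206.1] [ 97.6 128.3] 7.6
scene 30 110 246 [543.8 177.9  69.4] ang -49.2 [530.2 195. ] [ 15.7 104.2] 40.5
scene 120 175 173 [533.1 188.1 145.5] ang -45.0 [522.4 196.4] [14.1 76.1] 47.5
scene 150 175 86 [525.8 193.6 155.5] ang -43.1 [521.4 197. ] [13.8 73.9] 47.5
scene stud 109 [ 508.1 -284.2   55.4] 61.785607565733244 [ 491.71720436 -297.61529581   48.14042646] [ 517.90571177 -269.086187     61.78560757]
```

View pics/crop1.png

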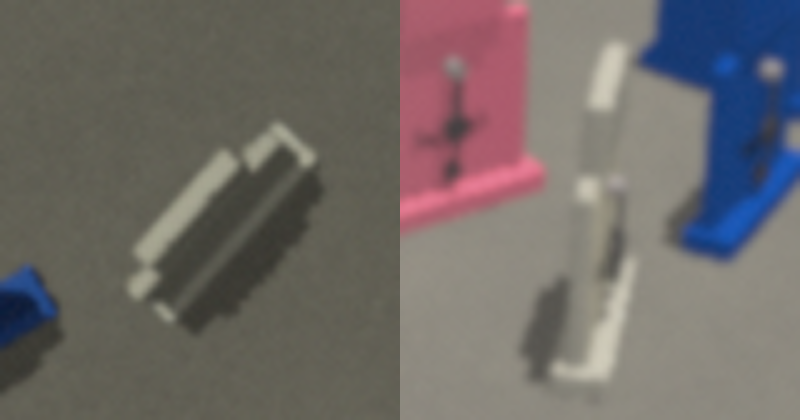

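The dial faces world (0.69,0.73), so the gauge's yaw is about 46.8° and its origin about (521,197). Next I check the wrist camera geometry and work out the approach.

```bash
python3 - <<'E'
from h import *
k=optics.get_calibration("wrist");print(k)
for c in("scene","top"):
    q=optics.get_calibration(c);print(c,(-np.array(q["R"]).T@q["t"]).round())
s=arm.read_state();R=Rn.from_rotvec(s["tool_rot"]).as_matrix();print(R.round(3),s["tcp_pos"].round(1))
E
```

```text
{'mtx': array([[371.64829954,   0.        , 325.89885979],
       [  0.        , 371.64829954, 231.79539841],
       [  0.        ,   0.        ,   1.        ]]), 'T_tool_cam': array([[ 9.63098397e-04, -9.57469239e-01, -2.88533757e-01,
         7.29834143e+01],
       [ 9.99999466e-01,  8.13782966e-04,  6.37449592e-04,
         5.02262437e-01],
       [-3.75534519e-04, -2.88534217e-01,  9.57469511e-01,
        -1.43844267e+02],
       [ 0.00000000e+00,  0.00000000e+00,  0.00000000e+00,
         1.00000000e+00]])}
scene [1419. -480.  725.]
top [ 441.    4. 1486.]
[[ 0.951  0.31  -0.   ]
 [ 0.31  -0.951 -0.   ]
 [-0.     0.    -1.   ]] [ 185.8 -570.5  231.3]
```

```bash
python3 -m inch '[[0.033,-0.035,0,0,0,0,1],[0.033,-0.035,0,0,0,0,1],[0.033,-0.035,0,0,0,0,1],[0.033,-0.035,0,0,0,0,1],[0.033,-0.035,0,0,0,0,1],[0.033,-0.035,0,0,0,0,1],[0.033,-0.035,0,0,0,0,1],[0.033,-0.035,0,0,0,0,1],[0.033,-0.035,0,0,0,0,1],[0.033,-0.035,0,0,0,0,1],[0.033,-0.035,0,0,0,0,1],[0.033,-0.035,0,0,0,0,1],[0.033,-0.035,0,0,0,0,1],[0.033,-0.035,0,0,0,0,1],[0.033,-0.035,0,0,0,0,1],[0.033,-0.035,0,0,0,0,1],[0.033,-0.035,0,0,0,0,1],[0.033,-0.035,0,0,0,0,1],[0.033,-0.035,0,0,0,0,1],[0,0,0,0,0,0,1]]'; python3 -m inch '[[0,0,0,0,0,-7.2,1],[0,0,0,0,0,-7.2,1],[0,0,0,0,0,-7.2,1],[0,0,0,0,0,-7.2,1],[0,0,0.0,0,-7.7,0,1],[0,0,0,0,-7.7,0,1],[0,0,0,0,-7.7,0,1],[0,0,0,0,0,0,1],[0,0,0,0,0,0,1]]'
python3 - <<'E'
from h import *
s=arm.read_state();print(s["joints"].round(2))
p,d=optics.grab_frame("wrist");cv2.imwrite("pics/wrist1.png",p[:,:,::-1]);np.savez("w1.npz",p=p,d=d,pos=s["tcp_pos"],rot=s["tool_rot"])
for t in ("pointer_tip","index_tip","gauge_grip","gauge"):
    for r in spotter.mark_of(t,"wrist"): print(t,np.round(r["at"],1),round(r["conf"],2))
for t in ("pointer","index"):
    for r in spotter.find_in(t,"wrist"): print(t,'find',np.round(r["at"],1),round(r["conf"],2))
E
```

```text
time: 2.9
tcp_pos: [576.3, 260.8, 228.6]
tool_rot: [-3.101, -0.499, 0.004]
contact_force: [-0.8, -1.6, -0.7]
opening: 85.5
grip_force: 0.0
time: 3.8
tcp_pos: [576.0, 256.0, 228.6]
tool_rot: [2.689, 1.166, -0.553]
contact_force: [-0.9, 0.4, 1.3]
opening: 85.5
grip_force: 0.0
[ 0.42  0.6   0.96 -0.16  1.95  1.14]
pointer_tip [466.7 354.9  39.3] 0.87
pointer_tip [375.3 208.4  38. ] 0.76
pointer_tip [411.  -20.1  -0.8] 0.75
pointer_tip [527.4 200.8  39. ] 0.58
index_tip [375.8 205.9  39.2] 0.54
index_tip [466.1 353.8  36.2] 0.48
index_tip [517.3 218.9  43.6] 0.45
gauge_grip [369.3 204.6 137. ] 0.72
gauge_grip [518.  196.5 138.9] 0.68
gauge_grip [456.7 349.5 140.2] 0.6
gauge_grip [327.  437.5 133.4] 0.59
gauge [362.4 201.5   5.3] 0.89
gauge [522.4 195.8   2.6] 0.78
gauge [328.  436.7  -1.3] 0.71
gauge [457.2 351.    3.3] 0.59
gauge [553.7  -9.7   2.5] 0.34
pointer find [467.8 355.3  61.7] 0.81
pointer find [523.1 206.4  60.6] 0.67
pointer find [379.1 205.4  58.9] 0.48
pointer find [565.    4.9  18.2] 0.43
index find [517.1 211.7  35.7] 0.48
index find [465.  348.6  26.6] 0.44
```

View pics/wrist1.png

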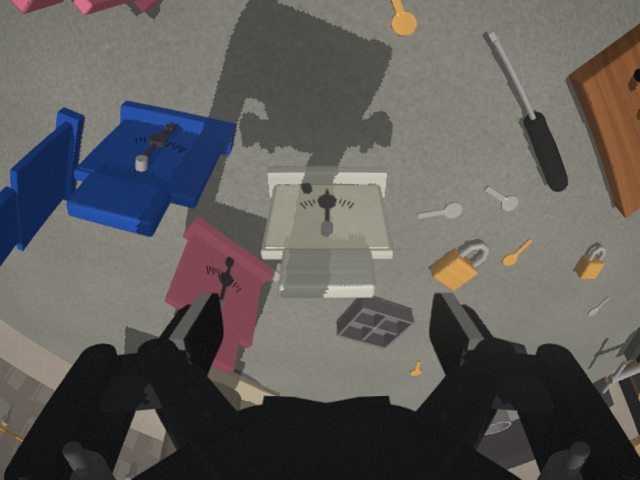

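Clear view: the pointer axle is at about (327,228), the pointer hub at (327,201), and the index clip at about (307,187). I zoom in.

```bash
cat >> h.py <<'E'
def wproj(X,pos,rot):
    k=optics.get_calibration("wrist");T=np.array(k["T_tool_cam"]);K=k["mtx"]
    c=T[:3,:3].T@(Rn.from_rotvec(rot).as_matrix().T@(X-pos)-T[:3,3])
    th=np.arctan2(np.hypot(*c[:2]),c[2]);return K[:2,2]+K[0,0]*th*c[:2]/np.hypot(*c[:2])
def G(loc,o,yaw):
    a=np.radians(yaw);x=np.array([np.cos(a),np.sin(a),0]);y=np.array([-x[1],x[0],0]);return np.array([o[0],o[1],0])+loc[0]*x+loc[1]*y+np.array([0,0,loc[2]])
E
python3 - <<'E'
from h import *
z=np.load("w1.npz");p=z["p"]
im=cv2.resize(p[165:305,250:410,::-1],(800,700),interpolation=cv2.INTER_CUBIC)[:600]
cv2.imwrite("pics/w1c.png",im)
o,yaw=(521.3,197),46.8
for n,l in dict(axle=(10,0,92),tip=(10,0,37),barN=(7,-35,156),barP=(7,35,156),footN=(15,-60,14),footP=(15,60,14),plN=(2,-54,114),plP=(2,54,114),i22=(10,55*np.sin(.22),92-55*np.cos(.22)),i42=(10,55*np.sin(.42),92-55*np.cos(.42))).items():
    q=wproj(G(l,o,yaw),z["pos"],z["rot"]);print(n,q.round(1),'crop',((q-[250,165])*5).round())
E
```

```text
axle [326.1 224.7] crop [381. 298.]
tip [326.2 188.3] crop [381. 116.]
barN [375.2 284.6] crop [626. 598.]
barP [276.8 284.4] crop [134. 597.]
footN [386.3 172.1] crop [681.  35.]
footP [266.2 171.7] crop [81. 34.]
plN [393.  249.8] crop [715. 424.]
plP [259.2 249.4] crop [ 46. 422.]
i22 [313.5 189. ] crop [317. 120.]
i42 [302.3 191. ] crop [261. 130.]
```

View pics/w1c.png

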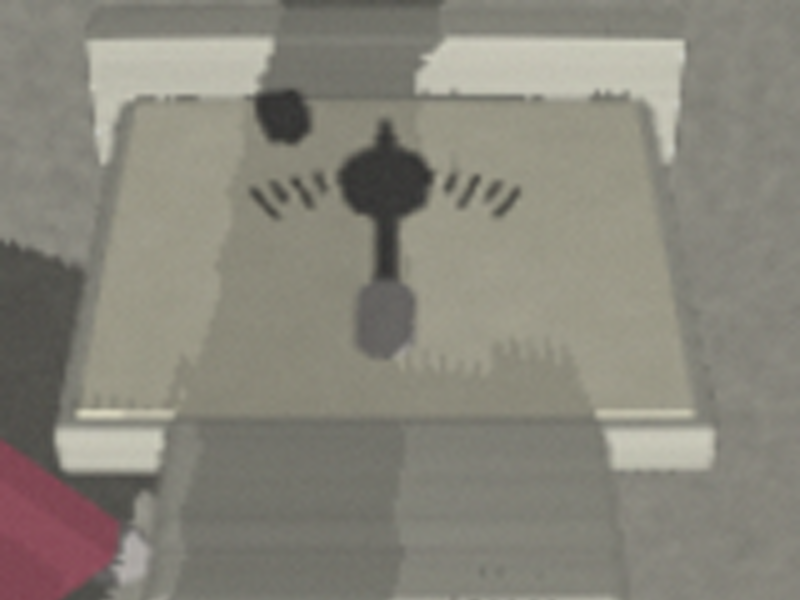

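```bash
python3 - <<'E'
from h import *
z=np.load("w1.npz");p=z["p"].astype(int);o,yaw=(521.3,197),46.8
sh=np.array([1.0,1.0])
for xp in (8,10,14):
    loc=np.array([[y,zz] for y in(-25,0,25) for zz in(30,60,95)],np.float32)
    px=np.array([wproj(G((xp,*l),o,yaw),z["pos"],z["rot"])+sh for l in loc],np.float32)
    H=cv2.findHomography(px,loc)[0]
    g=p.sum(2);v,u=np.nonzero(g[180:197,298:318]<190);v+=180;u+=298
    L=cv2.perspectiveTransform(np.stack([u,v],-1).astype(np.float32)[None],H)[0]
    r=np.hypot(L[:,0],92-L[:,1]);a=np.arctan2(L[:,0],92-L[:,1])
    print(xp,len(u),'mean ang',a.mean().round(3),'r',r.min().round(1),r.max().round(1))
    for lo in range(50,70,2):
        m=(r>=lo)&(r<lo+2)
        if m.any():print('  ',lo,m.sum(),a[m].mean().round(3),a[m].min().round(3),a[m].max().round(3))
print(g[180:197,298:318])
E
```

```text
8 71 mean ang 0.321 r 56.0 72.0
   56 8 0.33 0.289 0.376
   58 8 0.332 0.282 0.382
   60 8 0.325 0.275 0.373
   62 9 0.325 0.268 0.378
   64 10 0.324 0.262 0.383
   66 10 0.318 0.264 0.375
   68 9 0.308 0.258 0.366
10 71 mean ang 0.334 r 53.1 69.0
   52 3 0.344 0.327 0.36
   54 7 0.349 0.302 0.393
   56 9 0.341 0.286 0.398
   58 9 0.334 0.279 0.388
   60 10 0.334 0.272 0.393
   62 10 0.34 0.281 0.398
   64 9 0.327 0.274 0.38
   66 9 0.32 0.268 0.371
   68 5 0.323 0.276 0.363
14 71 mean ang 0.364 r 47.4 62.8
   50 9 0.374 0.314 0.436
   52 9 0.365 0.305 0.424
   54 10 0.363 0.297 0.428
   56 10 0.369 0.305 0.432
   58 9 0.354 0.297 0.411
   60 9 0.346 0.29 0.401
   62 5 0.348 0.297 0.391
[[545 552 547 470 383 334 332 338 334 339 336 339 341 340 336 331 341 330
  334 342]
 [556 557 553 464 371 336 334 339 337 334 339 339 345 336 342 336 339 344
  337 333]
 [555 556 558 503 380 320 315 312 304 296 298 314 325 337 344 336 344 344
  338 344]
 [536 523 515 374 294 249 234 231 213 183 169 234 293 329 338 332 331 334
  336 336]
 [436 348 327 237 180 166 164 162 163 154 165 171 239 293 321 31
[... 341 characters left out ...]
 395 400
  396 400]
 [422 398 393 329 219 163 156 171 169 176 161 168 163 203 320 395 396 399
  396 393]
 [413 401 400 392 272 192 163 160 160 167 166 161 157 203 320 391 393 398
  397 401]
 [426 400 399 398 323 228 166 161 161 167 158 159 186 250 344 391 392 397
  397 402]
 [433 399 401 403 390 276 191 176 179 166 161 174 264 359 393 396 394 395
  391 400]
 [436 396 392 391 399 348 294 289 288 233 219 272 360 396 396 402 394 393
  395 392]
 [427 395 397 393 398 391 383 374 388 369 361 365 401 399 396 393 389 390
  399 398]
 [434 398 397 399 395 396 397 399 402 392 396 395 392 394 396 402 397 396
  391 397]
 [417 396 394 397 396 400 397 400 402 400 395 397 396 392 393 397 397 391
  388 396]]
```

The index reads about 0.335 rad, inside the stated 0.22–0.42. Now I level the tool and turn it 90° for the grasp.

```bash
python3 -m inch '[[0,0,0,0,7.7,0,1],[0,0,0,0,7.7,0,1],[0,0,0,0,7.7,0,1],[0,0,0,0,0,-8.2,1],[0,0,0,0,0,-8.2,1],[0,0,0,0,0,-8.2,1],[0,0,0,0,0,-8.2,1],[0,0,0,0,0,-8.2,1],[0,0,0,0,0,-8.2,1],[0,0,0,0,0,-8.2,1],[0,0,0,0,0,-8.2,1],[0,0,0,0,0,-8.2,1],[0,0,0,0,0,-8.2,1],[0,0,0,0,0,-8.2,1],[0,0,0,0,0,0,1],[0,0,0,0,0,0,1]]'
cat >> h.py <<'E'
def go(pos,tx_yaw,tilt=0):
    s=arm.read_state();R=Rn.from_rotvec(s["tool_rot"]);a=np.radians(tx_yaw)
    x=[np.cos(a),np.sin(a),0];z=[0,0,-1];T=Rn.from_matrix(np.stack([x,np.cross(z,x),z],1))*Rn.from_rotvec([0,-tilt,0])
    print('j',s["joints"].round(2),'tcp',s["tcp_pos"].round(1),'shift mm',R.inv().apply(np.array(pos)-s["tcp_pos"]).round(1),'turn deg',np.degrees((R.inv()*T).as_rotvec()).round(2))
E
python3 -c "
from h import *
go([521.3,197,200],136.8)"
```

```text
time: 5.75
tcp_pos: [576.1, 255.8, 232.2]
tool_rot: [1.157, 2.92, 0.002]
contact_force: [0.7, -0.6, -0.2]
opening: 85.4
grip_force: 0.0
j [ 0.34  0.21  1.4   0.    1.53 -0.48] tcp [576.1 255.8 232.2] shift mm [ -0.3 -80.4  32.1] turn deg [ 0.08  0.03 -0.03]
```

```bash
python3 -m inch '[[0,-0.04,0.015,0,0,0,1],[0,-0.04,0.017,0,0,0,1],[0,0,0.02,0,0,0,1],[0,0,0.02,0,0,0,1],[0,0,0.02,0,0,0,1],[0,0,0.02,0,0,0,1],[0,0,0.002,0,0,0,1],[0,0,0,0,0,0,1],[0,0,0,0,0,0,1]]'
python3 -c "
from h import *
go([521.3,197,118],136.8)
p,d=optics.grab_frame('wrist');cv2.imwrite('pics/w2.png',p[:,:,::-1])"
```

```text
time: 6.65
tcp_pos: [522.4, 197.6, 118.8]
tool_rot: [1.152, 2.921, 0.002]
contact_force: [-0.3, -0.1, -0.4]
opening: 85.2
grip_force: 0.0
j [ 0.27  0.1   1.73  0.    1.31 -0.55] tcp [522.4 197.6 118.8] shift mm [ 0.4 -1.2  0.8] turn deg [0.1  0.06 0.17]
```

View pics/w2.png

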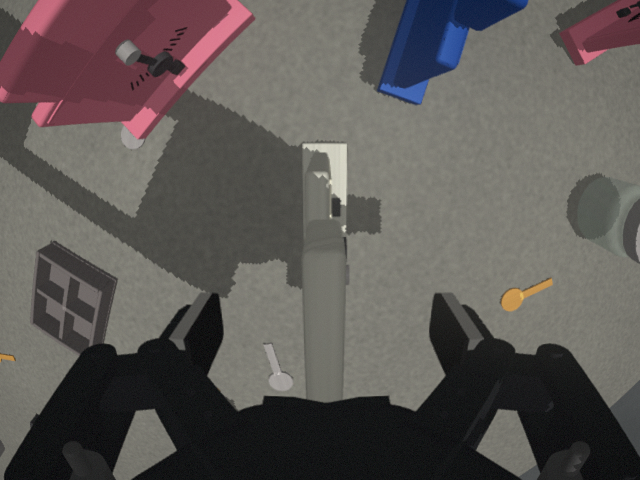

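The bar runs vertically at column ~324 and sits centred between the pads (columns 220 and 434). I close on it, lift, and check.

```bash
python3 -m inch '[[0,0,0,0,0,0,0],[0,0,0,0,0,0,0],[0,0,0,0,0,0,0],[0,0,0,0,0,0,0],[0,0,0,0,0,0,0],[0,0,0,0,0,0,0],[0,0,0,0,0,0,0],[0,0,0,0,0,0,0],[0,0,0,0,0,0,0],[0,0,0,0,0,0,0],[0,0,0,0,0,0,0],[0,0,0,0,0,0,0]]' 80
python3 -c "
from workcell import arm
print(arm.read_state()['contact_force'])"
python3 -m inch '[[0,0,-0.01,0,0,0,0],[0,0,-0.03,0,0,0,0],[0,0,-0.04,0,0,0,0],[0,0,-0.04,0,0,0,0],[0,0,0,0,0,0,0],[0,0,0,0,0,0,0]]'
python3 -c "
from h import *
go([499.5,-282.5,118+110],77.8)"
```

```text
time: 7.9
tcp_pos: [521.8, 197.4, 117.5]
tool_rot: [1.15, 2.923, 0.0]
contact_force: [1.1, 0.8, 2.5]
opening: 13.1
grip_force: 78.6
[1.09911729 0.76734362 2.49467435]
time: 8.5
tcp_pos: [521.7, 197.4, 237.9]
tool_rot: [1.15, 2.923, 0.001]
contact_force: [0.5, 0.0, -5.4]
opening: 13.2
grip_force: 78.6
j [ 0.27  0.01  1.6  -0.    1.53 -0.55] tcp [521.7 197.4 237.9] shift mm [-310.8 -366.4    9.7] turn deg [ 0.06  0.   59.24]
```

```bash
python3 -m inch '[[-0.0259,-0.0305,0,0,0,0,0],[-0.0259,-0.0305,0,0,0,0,0],[-0.0259,-0.0305,0,0,0,0,0],[-0.0259,-0.0305,0,0,0,0,0],[-0.0259,-0.0305,0,0,0,0,0],[-0.0259,-0.0305,0,0,0,0,0],[-0.0259,-0.0305,0,0,0,0,0],[-0.0259,-0.0305,0,0,0,0,0],[-0.0259,-0.0305,0,0,0,0,0],[-0.0259,-0.0305,0,0,0,0,0],[-0.0259,-0.0305,0,0,0,0,0],[-0.0259,-0.0305,0,0,0,0,0],[0,0,0,0,0,0,0],[0,0,0,0,0,0,0]]' >/dev/null; python3 -m inch '[[0,0,0,0,0,7.4,0],[0,0,0,0,0,7.4,0],[0,0,0,0,0,7.4,0],[0,0,0,0,0,7.4,0],[0,0,0,0,0,7.4,0],[0,0,0,0,0,7.4,0],[0,0,0,0,0,7.4,0],[0,0,0,0,0,7.4,0],[0,0,0,0,0,0,0],[0,0,0,0,0,0,0],[0,0,0,0,0,0,0],[0,0,0,0,0,0,0]]'
python3 - <<'E'
from h import *
go([499.5,-282.3,190],77.8)
p,d=optics.grab_frame("scene");W=cloud("scene",d)
for t in ("gauge","gauge_grip","pointer_tip","index_tip"):
    for r in spotter.mark_of(t,"scene"):
        if r["at"][1]<-150: print(t,np.round(r["at"],1),round(r["conf"],2))
s=arm.read_state();c=s["tcp_pos"]-[0,0,50]
u,v=proj("scene",c).astype(int);print(u,v)
im=cv2.resize(p[v-50:v+70,u-60:u+60,::-1],(600,600),interpolation=cv2.INTER_CUBIC);cv2.imwrite("pics/s2.png",im)
m=(np.abs(W[...,0]-500)<80)&(np.abs(W[...,1]+282)<75)&(W[...,2]>80)&(W[...,2]<200)
Q=W[m];f=Q[Q[:,2]<Q[:,2].min()+20];print(len(Q),np.percentile(Q[:,2],[0.5,1,2,5]),f.mean(0))
E
```

```text
time: 11.1
tcp_pos: [499.5, -281.9, 237.0]
tool_rot: [-2.442, -1.976, 0.0]
contact_force: [0.0, -0.6, -4.0]
opening: 13.2
grip_force: 80.3
j [-0.6   0.06  1.56  0.    1.53 -0.39] tcp [ 499.5 -281.9  237. ] shift mm [-0.4  0.1 47. ] turn deg [-0.02 -0.01  0.16]
gauge [ 499.5 -288.5  115.7] 0.7
gauge [ 508.4 -281.9  154.8] 0.68
gauge_grip [ 502.9 -281.4  254.6] 0.92
pointer_tip [ 509.4 -282.4  155.1] 0.64
index_tip [ 511.7 -265.5  159.4] 0.54
198 245
1912 [120.30738531 121.36485637 122.22284358 124.79983594] [ 509.5125655  -285.9837901   130.82670662]
```

View pics/s2.png

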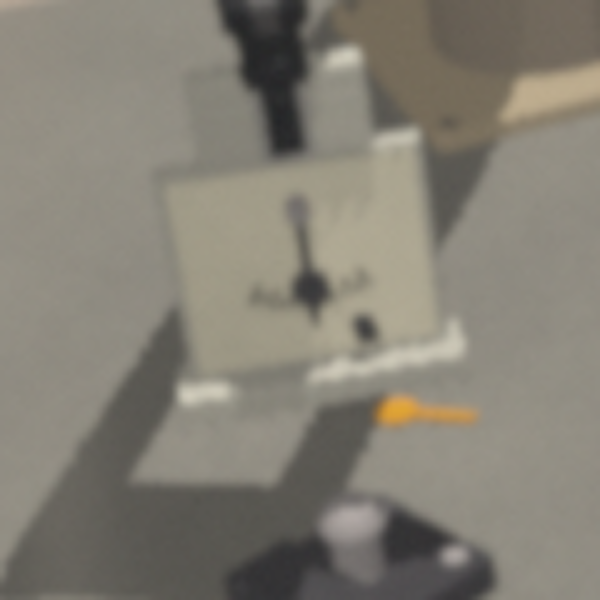

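The gauge is held upright with the dial facing the scene camera. The pointer is plumb and the index clip is on the +y side. Next I lower it gently, with contact expected at TCP z of about 177.5.

```bash
python3 -m inch '[[0,0,0.015,0,0,0,0],[0,0,0.015,0,0,0,0],[0,0,0.01,0,0,0,0],[0,0,0.007,0,0,0,0],[0,0,0.005,0,0,0,0],[0,0,0.002,0,0,0,0],[0,0,0.001,0,0,0,0],[0,0,0,0,0,0,0],[0,0,0,0,0,0,0]]'; python3 -m inch '[[0,0,0.001,0,0,0,0],[0,0,0.001,0,0,0,0],[0,0,0,0,0,0,0]]'
```

```text
time: 12.25
tcp_pos: [499.9, -282.5, 182.9]
tool_rot: [2.444, 1.973, 0.0]
contact_force: [-1.1, 0.5, -4.3]
opening: 12.9
grip_force: 80.2
time: 12.55
tcp_pos: [499.5, -282.2, 180.2]
tool_rot: [-2.444, -1.973, 0.0]
contact_force: [0.2, -0.6, -3.8]
opening: 13.1
grip_force: 80.2
```

```bash
for i in 1 2; do python3 -m inch '[[0,0,0.0005,0,0,0,0],[0,0,0.0005,0,0,0,0],[0,0,0,0,0,0,0]]' | egrep 'tcp|contact'; done; python3 -m inch '[[0,0,0.0005,0,0,0,0],[0,0,0,0,0,0,0]]'| egrep 'tcp|contact|time'
```

```text
tcp_pos: [499.5, -282.2, 179.2]
contact_force: [-0.0, -0.5, -4.3]
tcp_pos: [499.5, -282.2, 178.2]
contact_force: [0.4, 1.0, -4.9]
time: 13.35
tcp_pos: [499.5, -282.2, 177.7]
contact_force: [0.7, -0.2, -4.4]
```

```bash
for i in 1 2 3; do python3 -m inch '[[0,0,0.0004,0,0,0,0],[0,0,0,0,0,0,0]]'| egrep 'tcp|contact|time'; done
```

```text
time: 13.55
tcp_pos: [499.6, -282.3, 177.4]
contact_force: [0.4, 0.5, -3.7]
time: 13.75
tcp_pos: [499.6, -282.3, 177.3]
contact_force: [-0.2, 0.1, -1.8]
time: 13.95
tcp_pos: [499.7, -282.3, 177.1]
contact_force: [-1.6, 1.0, 0.4]
```

Contact made with about 4.5 N. Now I rock in steps about the head's centre, 132 mm ahead of the TCP (1° gives a 2.3 mm shift in x).

```bash
python3 -m inch '[[0.0023,0,0,0,-1,0,0],[0.0023,0,0,0,-1,0,0],[0.0023,0,0.0001,0,-1,0,0],[0.0023,0,0,0,-1,0,0],[0,0,0,0,0,0,0]]'| egrep 'tcp|contact|time|tool'
python3 -c "
from h import *
s=arm.read_state();R=Rn.from_rotvec(s['tool_rot']).as_matrix();print(s['joints'].round(2),(s['tcp_pos']+132*R[:,2]).round(2),np.arccos(-R[2,2]),R.T@(s['contact_force']+[0,0,4]))"
```

```text
time: 14.45
tcp_pos: [501.8, -273.1, 176.8]
tool_rot: [2.406, 1.945, -0.086]
contact_force: [-1.6, -2.4, 3.0]
[-0.54  0.07  1.66 -0.07  1.39 -0.32] [ 499.92 -282.47   45.18] 0.07222311160438746 [-3.21260643 -1.06352241 -6.81127885]
```

```bash
for i in 1 2; do python3 -m inch '[[0.0023,0,-0.0001,0,-1,0,0],[0.0023,0,0,0,-1,0,0],[0.0023,0,0,0,-1,0,0],[0.0023,0,0,0,-1,0,0],[0,0,0,0,0,0,0]]'| egrep 'tcp|contact|time'
python3 -c "
from h import *
s=arm.read_state();R=Rn.from_rotvec(s['tool_rot']).as_matrix();print((s['tcp_pos']+132*R[:,2]).round(2),np.arccos(-R[2,2]),R.T@(s['contact_force']+[0,0,4]))"; done
```

```text
time: 14.95
tcp_pos: [503.7, -264.5, 176.0]
contact_force: [-1.6, -2.3, 4.9]
[ 499.93 -282.84   45.33] 0.14226351517261798 [-3.78669607 -1.12181129 -8.47770342]
time: 15.45
tcp_pos: [505.8, -255.2, 174.4]
contact_force: [-0.9, -2.1, 5.1]
[ 500.14 -282.38   45.36] 0.2118712298234467 [-4.14419685 -0.4662609  -8.44004635]
```

```bash
python3 -m inch '[[0.0023,0,-0.0001,0,-1,0,0],[0.0023,0,-0.0001,0,-1,0,0],[0.0023,0,-0.0001,0,-1,0,0],[0.0023,0,0,0,-1,0,0],[0.0023,0,0,0,-1,0,0],[0.0023,0,0,0,-1,0,0],[0.0023,0,0,0,-1,0,0],[0,0,0,0,0,0,0],[0,0,0,0,0,0,0],[0,0,0,0,0,0,0],[0,0,0,0,0,0,0],[0,0,0,0,0,0,0],[0,0,0,0,0,0,0],[0,0,0,0,0,0,0],[0,0,0,0,0,0,0],[0,0,0,0,0,0,0],[0,0,0,0,0,0,0],[0,0,0,0,0,0,0],[0,0,0,0,0,0,0]]'
cat > look.py <<'E'
from h import *
import sys
s=arm.read_state();R=Rn.from_rotvec(s['tool_rot']).as_matrix();print((s['tcp_pos']+132*R[:,2]).round(2),np.arccos(-R[2,2]),R.T@(s['contact_force']+[0,0,4]))
gx,gy,gz=R[:,1],R[:,0],-R[:,2];o=s["tcp_pos"]-117.3*gz
p,d=optics.grab_frame("scene");cv2.imwrite("full.png",p[:,:,::-1])
for t in ("gauge","pointer_tip","index_tip","gauge_grip"):
    for r in spotter.mark_of(t,"scene"):
        a=np.array(r["at"])
        if a[1]<-150:
            l=np.array([(a-o)@v for v in(gx,gy,gz)]);print(t,a.round(1),round(r["conf"],2),'local',l.round(1),'ang',np.arctan2(l[1],92-l[2]).round(3))
u,v=proj("scene",o+60*gz).astype(int)
im=cv2.resize(p[v-45:v+45,u-45:u+45,::-1],(600,600),interpolation=cv2.INTER_CUBIC)
def px(l): return (proj("scene",o+l[0]*gx+l[1]*gy+l[2]*gz)-[u-45,v-45])*600/90
for n,l in dict(axle=(10,0,92),tip=(10,18,40.0),foot0=(15,-60,0),foot1=(15,60,0)).items():print(n,px(l).round())
cv2.imwrite(sys.argv[1],im)
# polar dark profile about the axle
for r in(52,55,58,61):
    a=np.arange(.1,.6,.04);q=[px((10,r*np.sin(t),92-r*np.cos(t))) for t in a]
    print(r,[int(im[int(b),int(c)].sum()) for c,b in q])
E
python3 look.py pics/s3.png
```

```text
time: 17.35
tcp_pos: [508.8, -239.7, 170.2]
tool_rot: [2.263, 1.828, -0.379]
contact_force: [0.3, -0.9, 5.4]
opening: 13.3
grip_force: 81.9
[ 499.75 -281.76   45.39] 0.33186935848474963 [-3.85988878  0.44023225 -8.61397028]
gauge [ 502.1 -285.7   58.7] 0.69 local [ 3.1 -7.5 -3.2] ang -0.079
pointer_tip [ 515.4 -246.7   87.9] 0.38 local [ 7.9 21.7 37.7] ang 0.38
index_tip [ 513.7 -251.4   91. ] 0.54 local [ 7.3 16.  39. ] ang 0.293
gauge_grip [ 509.7 -233.2  183. ] 0.86 local [ -0.5   2.  131.6] ang 3.091
axle [326. 236.]
tip [347. 376.]
foot0 [ 84. 466.]
foot1 [447. 494.]
52 [458, 448, 442, 434, 394, 345, 344, 394, 434, 444, 447, 447, 447]
55 [459, 449, 433, 403, 361, 326, 351, 413, 442, 446, 447, 445, 447]
58 [466, 451, 425, 345, 271, 263, 336, 417, 445, 447, 446, 448, 447]
61 [466, 449, 414, 312, 218, 222, 313, 420, 447, 449, 447, 448, 448]
```

View pics/s3.png

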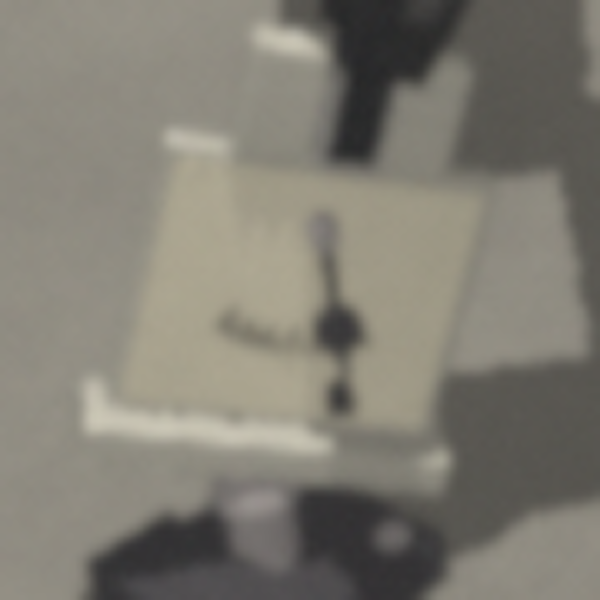

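The pointer and clip nearly coincide, with the clip at crop (340,398) and the pointer line reaching about (347,398). I measure this finely with averaged frames.

```bash
cat > fine.py <<'E'
from h import *
s=arm.read_state();R=Rn.from_rotvec(s['tool_rot']).as_matrix();print('t',s['time'],'tilt',np.arccos(-R[2,2]).round(4),'F',(R.T@(s['contact_force']+[0,0,4])).round(1))
gx,gy,gz=R[:,1],R[:,0],-R[:,2];o=s["tcp_pos"]-117.3*gz
im=np.mean([optics.grab_frame("scene")[0].astype(float) for _ in range(6)],0).sum(2).astype(np.float32)
# rectify dial plane (x=10) to 8 px/mm: cols = y -40..40, rows = depth below axle -10..75
L=np.array([[y,h] for y in(-40,0,40) for h in(-10,30,75)],np.float32)
P=np.array([proj("scene",o+10*gx+y*gy+(92-h)*gz) for y,h in L],np.float32)
H=cv2.findHomography((L+[40,10])*8,P)[0]
rc=cv2.warpPerspective(im,H,(640,680),flags=cv2.INTER_CUBIC|cv2.WARP_INVERSE_MAP);np.save("rc.npy",rc)
y=np.arange(640)/8-40
for h in range(8,75,3):
    row=rc[int((h+10)*8)];w=np.clip(np.median(row[160:560])-25-row,0,None);w[np.abs(y-h*.32)>12]=0
    print(h,'y',(w@y/max(w.sum(),1)).round(2),'w',int(w.sum()/8),'min',int(row[160:560].min()))
E
python3 fine.py; python3 -c "
import numpy as np,cv2
r=np.load('rc.npy');cv2.imwrite('pics/rc1.png',cv2.resize(np.clip(r/2.2,0,255).astype('uint8'),(560,595)))"
```

```text
t 17.6 tilt 0.3319 F [-4.6  1.2 -8.8]
8 y 1.54 w 659 min 298
11 y 2.39 w 695 min 294
14 y 3.39 w 634 min 299
17 y 4.41 w 600 min 299
20 y 5.43 w 596 min 298
23 y 7.23 w 959 min 277
26 y 8.81 w 1907 min 224
29 y 9.51 w 2856 min 179
32 y 10.06 w 3421 min 171
35 y 10.72 w 2997 min 171
38 y 10.76 w 1891 min 176
41 y 11.02 w 1145 min 217
44 y 12.63 w 707 min 280
47 y 14.48 w 520 min 323
50 y 15.26 w 472 min 331
53 y 15.17 w 856 min 291
56 y 15.46 w 1590 min 222
59 y 16.17 w 2128 min 185
62 y 16.9 w 2110 min 198
65 y 17.39 w 1537 min 267
68 y 17.8 w 700 min 346
71 y 22.72 w 1199 min 366
74 y 24.98 w 3089 min 345
```

View pics/rc1.png

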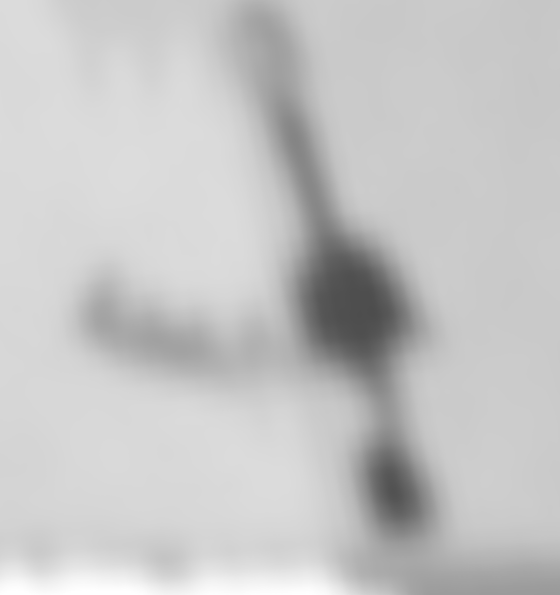

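The pointer line passes about 2.6 mm beyond the clip's middle, so the index is about 0.29–0.31. I rock back about 1.7°, let it settle, and measure again.

```bash
python3 -m inch '[[-0.002,0,-0.0001,0,0.85,0,0],[-0.002,0,-0.0001,0,0.85,0,0],[0,0,0,0,0,0,0],[0,0,0,0,0,0,0],[0,0,0,0,0,0,0],[0,0,0,0,0,0,0],[0,0,0,0,0,0,0],[0,0,0,0,0,0,0],[0,0,0,0,0,0,0],[0,0,0,0,0,0,0],[0,0,0,0,0,0,0],[0,0,0,0,0,0,0],[0,0,0,0,0,0,0],[0,0,0,0,0,0,0],[0,0,0,0,0,0,0],[0,0,0,0,0,0,0],[0,0,0,0,0,0,0],[0,0,0,0,0,0,0],[0,0,0,0,0,0,0],[0,0,0,0,0,0,0]]'; python3 fine.py; python3 look.py pics/s4.png;python3 -c "
import numpy as np,cv2
r=np.load('rc.npy');cv2.imwrite('pics/rc2.png',np.hstack([cv2.resize(np.clip(r/2.2,0,255).astype('uint8'),(390,415)),cv2.resize(cv2.imread('pics/s4.png',0),(400,415))]))"
```

```text
time: 19.9
tcp_pos: [507.8, -243.8, 171.5]
tool_rot: [2.281, 1.842, -0.347]
contact_force: [1.5, 1.8, 1.5]
opening: 13.1
grip_force: 81.2
t 19.9 tilt 0.3019 F [ 0.3  1.1 -5.8]
8 y 1.49 w 583 min 306
11 y 2.33 w 613 min 298
14 y 3.18 w 600 min 303
17 y 4.19 w 638 min 298
20 y 5.07 w 702 min 289
23 y 6.39 w 921 min 270
26 y 8.23 w 1734 min 223
29 y 9.32 w 2896 min 177
32 y 9.95 w 3532 min 164
35 y 10.22 w 3107 min 165
38 y 9.78 w 2009 min 173
41 y 9.91 w 1145 min 216
44 y 11.45 w 625 min 272
47 y 13.03 w 540 min 314
50 y 14.3 w 476 min 326
53 y 15.45 w 873 min 285
56 y 16.07 w 1560 min 218
59 y 16.74 w 1920 min 188
62 y 17.59 w 1828 min 198
65 y 18.27 w 1249 min 266
68 y 19.08 w 717 min 336
71 y 22.47 w 1455 min 355
74 y 23.75 w 3681 min 342
[ 499.53 -282.18   45.57] 0.30194113954200863 [-0.11788941  1.68009502 -5.12133487]
gauge [ 501.6 -285.6   58.3] 0.79 local [ 2.7 -6.6 -3.4] ang -0.069
pointer_tip [ 503.2 -280.9   58.1] 0.72 local [ 3.3 -1.8 -2.1] ang -0.019
pointer_tip [ 513.1 -253.3   89.1] 0.45 local [ 7.2 16.7 36.1] ang 0.291
index_tip [ 511.9 -252.4   93.1] 0.4 local [ 5.8 16.2 40.1] ang 0.302
gauge_grip [ 510.3 -237.9  188.9] 0.89 local [  1.2   0.9 135.7] ang 3.122
axle [321. 234.]
tip [348. 374.]
foot0 [ 86. 470.]
foot1 [452. 490.]
52 [447, 443, 438, 411, 349, 319, 375, 428, 443, 444, 446, 446, 444]
55 [449, 447, 438, 406, 336, 312, 365, 426, 442, 445, 445, 449, 448]
58 [451, 446, 426, 373, 279, 255, 336, 405, 440, 447, 448, 445, 450]
61 [452, 447, 424, 336, 237, 208, 282, 393, 440, 447, 448, 448, 450]
```

View pics/rc2.png

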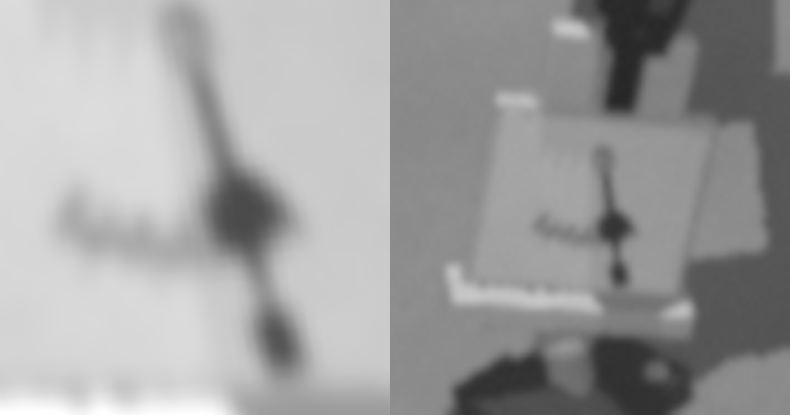

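The pointer line now passes within about 0.4 mm of the clip's middle. It has settled, with about 5 N on the stud and the gauge firmly gripped, so I hand in.

```bash
python3 -c "
from workcell import arm
s=arm.read_state();print(s['time'],s['contact_force'],s['grip_force']);print(arm.close_job())"
```

```text
20.45 [0.95252132 1.35394841 0.42004364] 81.16901993751526
the job is handed in; nothing more can be done
None
```

I handed the job in at 20.5 s: the gripper is still holding the aluminium gauge with its foot on the stud at about 5 N, leaning 0.30 rad, and its pointer has settled about 0.4 mm from the index clip's middle by the last camera measurement.

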